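# Lower the engraver's tilting board past its ratchet

## Task

Lower the tilting work board so that the brass plaque set on it lies level for hammering: press the red paddle down to free the ratchet pawl, keep it pressed, and push the board steadily down by it until the board lies flat on its stand, then let go so that the pawl clicks back in and move clear. Use the fingertips only: do not lift the board, slam it or force it, and leave the hammer, the punch pot, the brass knob and the steel block where they are.

Things in the scene. Friction and masses are not known exactly. Their poses are not given: they have to be found in the camera images.
- stand: fixed green steel stand of the tilting board, base 270 x 250 mm; origin at the centre of its underside, z up, x from the board's hinged edge to its raised edge. The hinge line is parallel to y at x = -110, z = 70 mm. A toothed quadrant (teeth 6 mm deep, one every 0.12 rad) stands at y = -118 mm, within 110 mm of the hinge line, up to 160 mm high
- board (a joint): tilt of the wooden board (205 x 205 x 18 mm, pitch slab and brass hand-shaped plaque fixed on it), rad: 0 = flat on its stand, larger = far edge raised; starts at 0.28 to 0.70. Stiff hinge: it stays where left; pawl free, it takes 4 to 7 N at the paddle to push down. Pawl in, it sinks at most 0.06 rad, then locks on a tooth
- hinge (a point): point on the board's hinge line, at the stand's y = 0; its frame turns with the board: x along the board to its raised far edge (190 mm away), y along the hinge line, z out of the board's face (the face lies at z = 21 mm, the plaque up to 32 mm, 40 mm at its rosette)
- board_far_edge (a point): middle of the top arris of the board's raised far edge
- pawl (a joint): turn of the pawl lever that carries the red paddle, rad: 0 = sprung home in the teeth, 0.19 = paddle down on its stop; clear of the teeth from about 0.12. The spring takes about 1.5 N at the paddle to start, 3 N at the stop; let go, it springs back
- pawl_pivot (a point): pivot of the pawl lever on the board's edge, parallel to the hinge line, at x = 103, y = -105, z = -42 mm in the frame of hinge (it rides with the board)
- paddle (a point): centre of the top face of the red ribbed paddle (46 mm along x, 46 mm along y, 5 mm thick, 6 mm lip at the outer end), beyond the board's raised far edge. Pawl home: at x = 224, y = -105, z = 6 mm in the frame of hinge, the face drooping outwards 0.15 rad from the board; it sinks 23 mm to the stop. Its frame turns with the lever. Board flat, paddle down: 53 mm above the bench
- hammer: bystander: chasing hammer with a wooden handle, 260 mm long, lying on the bench; leave alone
- punch_pot: bystander: copper pot, 56 mm wide and 70 mm high, with steel punches standing in it up to 125 mm; leave alone
- brass_knob: bystander: turned brass knob standing on its foot, 50 mm wide, 61 mm high; leave alone
- bench_block: bystander: polished steel bench block 75 x 75 x 19 mm; leave alone

How it is judged:
On the way, in this order (a step that is already met when the one before it is completed fails the run):
1. the paddle is pressed until the pawl is clear of the teeth, with the board still up (value of joint pawl above 0.13 rad and value of joint board above 0.12 rad), for 0.1 s.
2. the board is pushed down flat with the paddle still pressed (value of joint board below 0.03 rad and value of joint pawl above 0.1 rad), for 0.1 s.
At the end, for the whole second after the job is handed in: the board lies flat on its stand (within 0.03 rad) at rest, and the pawl has sprung back into the teeth (within 0.07 rad of home) (value of joint board below 0.03 rad and value of joint pawl below 0.07 rad and velocity of joint board between -0.05 and 0.05 rad/s); the robot touches nothing.
It fails at once if the board is lifted (value of joint board above 0.8 rad or velocity of joint board above 0.5 rad/s).
It fails at once if the board is slammed down (faster than 1.5 rad/s) (velocity of joint board below -1.5 rad/s).
It fails at once if the board or its paddle is forced (more than 60 N) (contact force between any of the fingers, the arm and board above 60 N).
It fails at once if a tool or part beside the board is lifted, moved more than 15 mm or tipped (distance of any of hammer, punch_pot, brass_knob, bench_block from where it was at the start of the episode above 0.015 m or angle between any of punch_pot, brass_knob's own z axis and vertical above 0.3 rad).
It also fails if it takes over 40 s, if anything falls off the work surface, if the arm or the gripper's body presses on something with over 40 N, if the wrist force passes 120 N, or if a joint passes its speed limit or range.

## Robot

A 7-joint arm with a two-finger parallel gripper is mounted at the origin on the work surface. World frame = base frame: x ahead of the robot, y to its left, z up, the work surface at z = 0. Lengths are in m, angles in rad, forces in N, time in s.
With the tool pointing down it reaches from about 0.425 to 0.875 m from the base axis. Payload 4.7 kg.
Tool frame: the origin (TCP) lies on the centre line of the jaws, within the pads' length; the fingertips stand tip_reach ahead of it and the grasp point (between the pads) lies 2 mm behind it (tip_reach is the distance from the TCP to the fingertips, in m); z points along the fingers, y is the line along which they close (so a half turn about z gives the same grasp; the last joint's range is limited). The gripper opens to 87 mm and grips with 3 to 60 N. Pads are 19 mm wide; open, the fingers measure 117 mm over their backs; the gripper's body (75 mm by 190 mm) begins 51 mm behind the grasp point.
Start: joints at [-1.204, 0.321, -0.07, 1.45, 0.023, 1.371, -0.057], TCP at [0.225, 0.61, 0.24] pointing down, gripper open.
Joint ranges: [-2.86, 2.86], [-0.3, 2.09], [-1.38, 1.24], [0.06, 2.45], [-1.56, 4.7], [0.09, 2.05], [-2.69, 2.69]. Speed limits (rad/s): [2.57, 2.57, 3.14, 3.14, 3.14, 3.14, 3.14].

## Interface

Orientations are given as [roll, pitch, yaw] about the fixed x, y, z axes, in that order (R = Rz(yaw) Ry(pitch) Rx(roll)).
In Python, from plant import state, grab_frame, hand_in, tip_reach gives the robot as it stands.
- The arm moves only by the tool servo_tool, never from a script. Its argument "increments" is a list of rows, each a list of 7 numbers: the shift along the tool's x, y, z each as a share of 100 mm, from -1 to 1, then the turn, a rotation vector about the tool's x, y, z each as a share of 2 pi rad, from -1 to 1, then the closure, from -1 (fully open) to 1 (shut). A call has 1 to 20 rows; each row shifts and turns the commanded pose from where the row before left it, along the tool's axes as they then stand; what a row does not reach is not made up. A row lasts 1/12 s, in which the tool goes at most 41.7 mm and 7.16 degrees, less where a joint would pass 70% of its speed; a pose out of reach is approached as far as the arm can. A call with a number of a shift or a turn outside -1 to 1 is refused whole. A call with a gripper value outside its range is refused whole. The fingers move at their own pace and stop on an object; the grip force is fixed at half the most. Time passes only in rows, so rows that do not move let the fingers close. It gives the time, the measured TCP pose, the force, the opening and the grip force at its end, in the units of the state.
- state(): the state, without advancing time (a new reading comes with each control period).
- grab_frame(name): name is "scene" or "top"; returns a dict with "pixels" (420x560x3 uint8, red, green, blue), "fx", "fy", "cx", "cy" (pixels), "eye" and "attitude" of the camera in the world. Camera axes: x right, y down, z forward; pixel columns grow to the right and rows downward; lengths in m; the calibration is good to about 2 mm. A picture is of the moment at which its call begins. There is no depth.
- hand_in(): hands the job in; it is judged then, once.
The state is a dict: "time_s": time; "qpos": joint angles; "qvel": joint speeds; "tau": joint torques, N m; "ee_pos": TCP position; "tcp_rot": TCP orientation; "wrist_force": force on the tool from outside, world axes, zero at the start; "ft_torque": the same for the moment, N m; "opening": finger opening in m; "gripper_force": force on a finger pad.
Only numpy, scipy, OpenCV 4.12 (cv2) and the standard library are available. Lean on these libraries where they do the work, as an engineer would, in place of code of your own. Each camera call takes 0.05 s, during which the arm holds its last target. There are 200 camera calls.

## Working session

There is one attempt and no reset: what is moved stays moved. The work goes in short steps, Python scripts to look and compute and a tool call to move; the robot and the scene stay as the last step left them, time stands still between calls to the robot, and variables do not carry over. Pictures are saved under pics/ and viewed, at most 10 in all, crops included, and the job is handed in when it is done.

Besides the shell and the picture viewer there is one more tool, called as name(argument=value, ...), one argument or row to a line, values as JSON. servo_tool: Moves the arm, as the interface text tells. Its arguments: {"type":"object","properties":{"increments":{"type":"array","items":{"type":"array","items":{"type":"number"}}}},"required":["increments"]}

```bash
mkdir -p pics; ls; python3 - <<'E'
from plant import state, grab_frame, tip_reach
import cv2,numpy as np
s=state();print(s['time_s'],s['ee_pos'],s['tcp_rot'],s['opening'],tip_reach)
for n in("scene","top"):
    f=grab_frame(n);cv2.imwrite(f"pics/{n}0.png",f["pixels"][:,:,::-1]);np.save(f"pics/{n}0.npy",f,allow_pickle=True)
    print(n,f["fx"],f["fy"],f["cx"],f["cy"],f["eye"],f["attitude"])
E
```

```text
pics
0.0 [0.22446755 0.60944247 0.2384865 ] [-3.13968600e+00  8.52632413e-05  2.78879507e+00] 0.08682986234020967 0.017
scene 494.026177611397 494.026177611397 273.4997531335931 207.82803865296742 [ 1.47299317 -0.38772503  1.00539952] [-2.27212603 -0.00338369  1.10734913]
top 527.4592022984425 527.4592022984425 276.4232856559812 207.5177342934653 [0.45712648 0.08755748 1.33634205] [-3.07995511 -0.01551165 -1.58003511]
```

View pics/scene0.png

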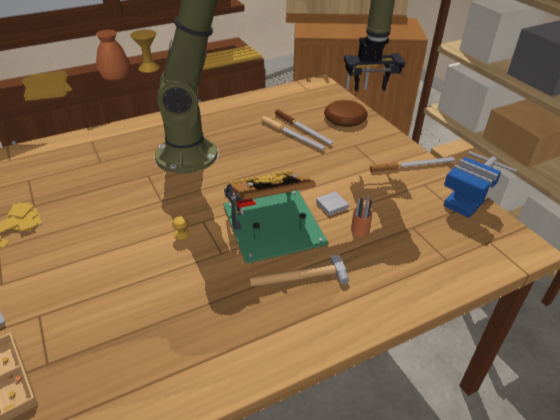

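View pics/top0.png

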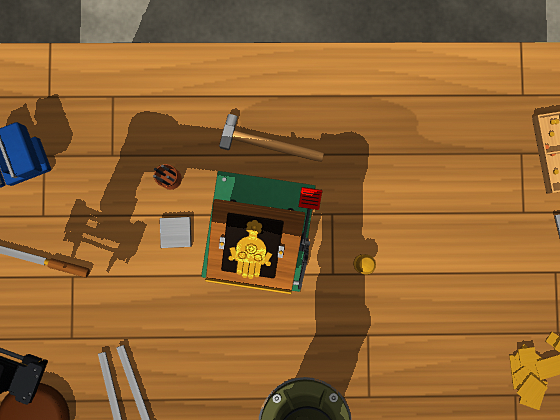

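The top view shows the board's hinge toward the robot (bottom, about row 285) and the red paddle at about (310,198), with the quadrant along column 305. The pot is at (167,177), the block at (175,232), the hammer at (270,135) and the knob at (365,264). In the scene view the paddle is at about (245,203), behind the quadrant. Next I'll triangulate the paddle and get the stand's yaw.

```bash
cat > h.py <<'E'
import numpy as np,cv2
from scipy.spatial.transform import Rotation as R
def ray(f,uv):
    d=np.array([(uv[0]-f["cx"])/f["fx"],(uv[1]-f["cy"])/f["fy"],1.])
    d=R.from_euler('xyz',f["attitude"]).as_matrix()@d
    return np.array(f["eye"]),d/np.linalg.norm(d)
def onz(f,uv,z):
    o,d=ray(f,uv);return o+d*(z-o[2])/d[2]
def tri(f,a,g,b):
    o,d=ray(f,a);p,e=ray(g,b)
    A=np.c_[d,-e];t=np.linalg.lstsq(A,p-o,rcond=None)[0]
    x,y=o+t[0]*d,p+t[1]*e;return (x+y)/2,np.linalg.norm(x-y)
def proj(f,P):
    q=R.from_euler('xyz',f["attitude"]).as_matrix().T@(np.array(P)-f["eye"])
    return np.array([f["fx"]*q[0]/q[2]+f["cx"],f["fy"]*q[1]/q[2]+f["cy"]])
def red(f):
    p=f["pixels"].astype(int);return ((p[...,0]>110)&(p[...,1]<60)&(p[...,2]<60)).astype(np.uint8)
def green(f):
    p=f["pixels"].astype(int);return ((p[...,1]>p[...,0]+25)&(p[...,1]>p[...,2]+8)).astype(np.uint8)
def big(m):
    n,l,s,c=cv2.connectedComponentsWithStats(m);k=1+np.argmax(s[1:,4]);return (l==k).astype(np.uint8),s[k],c[k]
E
cat > m0.py <<'E'
from h import *
F={n:np.load(f"pics/{n}0.npy",allow_pickle=True).item() for n in("scene","top")}
for n,f in F.items():
    m,s,c=big(red(f));print(n,"red",s,c,cv2.boxPoints(cv2.minAreaRect(cv2.findNonZero(m))).round(1).tolist())
    m,s,c=big(green(f));h=cv2.convexHull(cv2.findNonZero(m));print("green",s,cv2.approxPolyDP(h,3,True)[:,0].tolist())
    x,y=int(big(red(f))[2][0]),int(big(red(f))[2][1])
    cr=f["pixels"][max(0,y-70):y+130,max(0,x-130):x+130] ;cv2.imwrite(f"pics/{n}c.png",cv2.resize(cr[:,:,::-1],None,fx=3,fy=3,interpolation=cv2.INTER_NEAREST)[:600,:800]);print("crop off",x-130,y-70)
E
python3 m0.py
```

```text
scene red [237 201  19   7  62] [245.87096774 203.75806452] [[236.89999389648438, 203.0], [254.60000610351562, 200.5], [255.3000030517578, 204.8000030517578], [237.5, 207.39999389648438]]
green [ 234  191   94   72 4309] [[327, 244], [246, 262], [234, 231], [236, 214], [253, 199], [298, 191]]
crop off 115 133
top red [299 187  23  23 266] [309.68796992 197.89849624] [[298.70001220703125, 206.1999969482422], [301.3999938964844, 186.89999389648438], [321.5, 189.8000030517578], [318.70001220703125, 209.10000610351562]]
green [ 213  171  102   62 2424] [[314, 185], [302, 232], [213, 201], [218, 171]]
crop off 179 127
```

View pics/scenec.png

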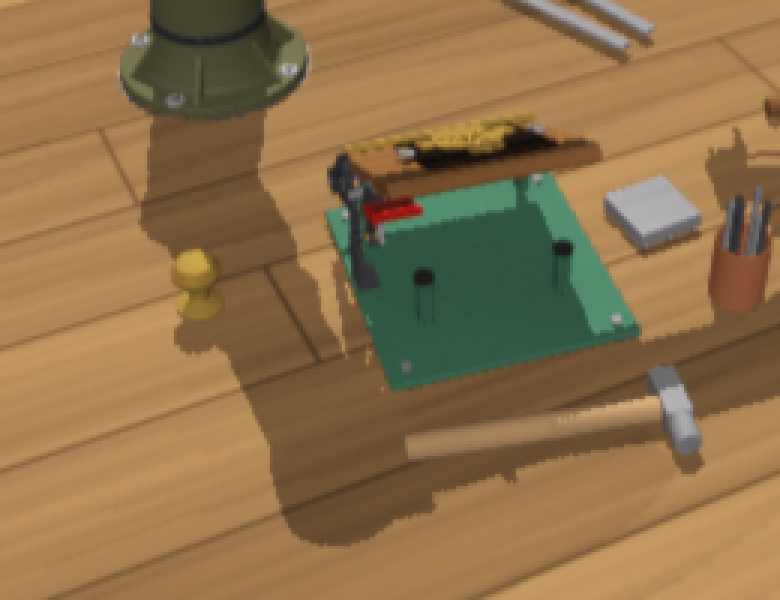

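View pics/topc.png

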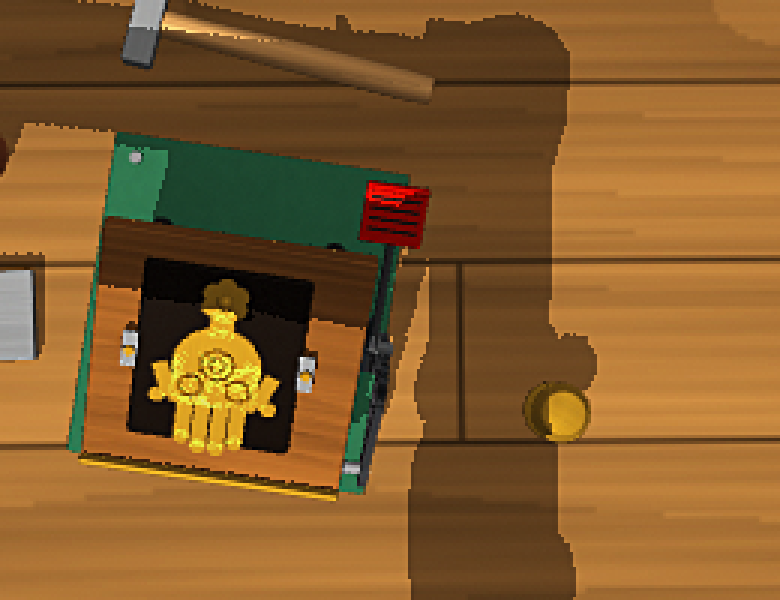

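The crops show the base plate's corners. In the top view the far-left is (218,171), the far-right (316,185) and the near-left (202,278). In the scene view they are (248,263), (328,243) and (298,190). The paddle's outer lip faces away from the robot. I'll fit the stand from these, then work out the tilt from the paddle.

```bash
cat > m1.py <<'E'
from h import *
from scipy.optimize import least_squares
F={n:np.load(f"pics/{n}0.npy",allow_pickle=True).item() for n in("scene","top")}
f,g=F["top"],F["scene"]
zb=.006
obs=[(f,(218,171),(.135,.125)),(f,(316,185.5),(.135,-.125)),(f,(202,278),(-.135,.125)),(g,(248,262.5),(.135,-.125)),(g,(327.5,243),(.135,.125)),(g,(298,190.5),(-.135,.125))]
W=np.array([onz(q,u,zb)[:2] for q,u,_ in obs]);L=np.array([l for *_,l in obs])
rot=lambda a:np.array([[np.cos(a),-np.sin(a)],[np.sin(a),np.cos(a)]])
r=least_squares(lambda p:((L@rot(p[2]).T+p[:2])-W).ravel(),[.5,.1,0]);x,y,a=r.x
print("stand",r.x.round(4),"res mm\n",(r.fun.reshape(-1,2)*1e3).round(1))
def world(P):
    P=np.atleast_2d(P);return np.c_[P[:,:2]@rot(a).T+[x,y],P[:,2]]
def hp(P,t):
    P=np.array(P);return np.array([-.11+P[0]*np.cos(t)-P[2]*np.sin(t),P[1],.07+P[0]*np.sin(t)+P[2]*np.cos(t)])
uv=(310.1,198)
for t in np.arange(.25,.75,.05):
    Q=world(hp([.224,-.105,.006],t))[0];E=world(hp([.19,0,.021],t))[0]
    lp=hp([.224+.023*np.cos(.15)-.0*np.sin(.15),-.105,.006-.023*.15+.003],t)
    print(round(t,2),Q.round(4),"top",proj(f,Q).round(1),"scene",proj(g,Q).round(1),"edge top",proj(f,E).round(1),"lip scene",proj(g,world(lp)[0]).round(1))
print(tri(f,uv,g,(247,203)))
E
python3 m1.py
```

```text
stand [ 0.4801  0.1119 -0.1512] res mm
 [[-0.6  1.8]
 [ 0.6  2.7]
 [ 1.5  1.8]
 [ 0.  -8. ]
 [ 6.   1.3]
 [-7.5  0.4]]
0.25 [ 0.5686 -0.0078  0.1312] top [309.4 191. ] scene [248.1 221.4] edge top [261.8 200.1] lip scene [250.3 225.3]
0.3 [ 0.5653 -0.0073  0.1419] top [309.5 192. ] scene [247.7 217.6] edge top [261.5 201.4] lip scene [249.8 221.1]
0.35 [ 0.5615 -0.0067  0.1524] top [309.7 193.3] scene [247.1 213.7] edge top [261.2 202.8] lip scene [249.3 216.7]
0.4 [ 0.5572 -0.0061  0.1628] top [309.8 194.8] scene [246.6 209.7] edge top [260.9 204.6] lip scene [248.6 212.3]
0.45 [ 0.5523 -0.0053  0.1728] top [309.8 196.6] scene [245.9 205.6] edge top [260.5 206.5] lip scene [248.  207.7]
0.5 [ 0.547  -0.0045  0.1827] top [309.8 198.7] scene [245.3 201.5] edge top [260.1 208.6] lip scene [247.2 203.1]
0.55 [ 0.5412 -0.0036  0.1922] top [309.8 201. ] scene [244.6 197.3] edge top [259.7 211. ] lip scene [246.4 198.4]
0.6 [ 0.5349 -0.0027  0.2014] top [309.7 203.6] scene [243.8 193.1] edge top [259.2 213.6] lip scene [245.6 193.7]
0.65 [ 0.5282 -0.0017  0.2103] top [309.6 206.4] scene [243.  188.9] edge top [258.7 216.3] lip scene [244.7 189. ]
0.7 [ 0.5211 -0.0006  0.2189] top [309.5 209.5] scene [242.1 184.7] edge top [258.2 219.3] lip scene [243.7 184.3]
(array([ 0.54970894, -0.00338521,  0.17913838]), np.float64(0.004516060630863536))
```

Tilt is about 0.485 rad, with the paddle at about (0.549, -0.005, 0.180). Both views and the stand geometry agree on this. I'll rise, close the fingers, align the yaw and then traverse.

servo_tool(
  increments=[
    [0, 0, -0.12, 0, 0, -0.008, 1],
    [0, 0, -0.12, 0, 0, -0.008, 1],
    [0, 0, -0.12, 0, 0, -0.008, 1],
    [0, 0, -0.12, 0, 0, -0.008, 1],
    [0, 0, 0, 0, 0, 0, 1],
  ],
)

```text
time_s: 0.52
ee_pos: [0.2249, 0.6108, 0.2899]
tcp_rot: [3.138, 0.001, 2.991]
wrist_force: [0.8, -0.6, 0.3]
opening: 0.0614
gripper_force: 0.0
```

servo_tool(
  increments=[
    [-0.1, -0.14, 0, 0, 0, 0, 1],
    [-0.2, -0.28, 0, 0, 0, 0, 1],
    [-0.22, -0.29, 0, 0, 0, 0, 1],
    [-0.22, -0.29, 0, 0, 0, 0, 1],
    [-0.22, -0.29, 0, 0, 0, 0, 1],
    [-0.22, -0.29, 0, 0, 0, 0, 1],
    [-0.22, -0.29, 0, 0, 0, 0, 1],
    [-0.22, -0.29, 0, 0, 0, 0, 1],
    [-0.22, -0.29, 0, 0, 0, 0, 1],
    [-0.22, -0.29, 0, 0, 0, 0, 1],
    [-0.22, -0.29, 0, 0, 0, 0, 1],
    [-0.22, -0.29, 0, 0, 0, 0, 1],
    [-0.22, -0.29, 0, 0, 0, 0, 1],
    [-0.22, -0.29, 0, 0, 0, 0, 1],
    [-0.22, -0.29, 0, 0, 0, 0, 1],
    [-0.22, -0.29, 0, 0, 0, 0, 1],
    [-0.22, -0.29, 0, 0, 0, 0, 1],
    [-0.22, -0.29, 0, 0, 0, 0, 1],
    [-0.22, -0.29, 0, 0, 0, 0, 1],
    [-0.1, -0.2, 0, 0, 0, 0, 1],
  ],
)

```text
time_s: 2.18
ee_pos: [0.551, -0.0054, 0.2866]
tcp_rot: [-3.139, 0.0, 2.985]
wrist_force: [-0.4, -0.2, 0.2]
opening: 0.0007
gripper_force: 0.0
```

servo_tool(
  increments=[
    [0, 0, 0, 0, 0, 0, 1],
    [0, 0, 0, 0, 0, 0, 1],
  ],
)

```text
time_s: 2.35
ee_pos: [0.5497, -0.0028, 0.2865]
tcp_rot: [-3.141, -0.001, 2.985]
wrist_force: [0.1, -0.2, 0.1]
opening: 0.0006
gripper_force: 0.0
```

servo_tool(
  increments=[
    [0, 0, 0.15, 0, 0, 0, 1],
    [0, 0, 0.25, 0, 0, 0, 1],
    [0, 0, 0.2, 0, 0, 0, 1],
    [0, 0, 0.1, 0, 0, 0, 1],
    [0, 0, 0, 0, 0, 0, 1],
  ],
)

```text
time_s: 2.77
ee_pos: [0.5479, 0.0005, 0.2147]
tcp_rot: [-3.141, -0.005, 2.992]
wrist_force: [-0.0, -0.2, 0.9]
opening: 0.0003
gripper_force: 0.0
```

```bash
python3 - <<'E'
from h import *
from plant import grab_frame,state
a=[]
for n,(x,y) in(("scene",(246,203)),("top",(310,198))):
    f=grab_frame(n);a.append(cv2.resize(f["pixels"][y-60:y+60,x-50:x+50,::-1],None,fx=4,fy=4,interpolation=cv2.INTER_NEAREST))
cv2.imwrite("pics/near.png",np.hstack(a));print(state()['ee_pos'],state()['wrist_force'])
E
```

```text
[ 5.49955826e-01 -2.28458764e-04  2.17888804e-01] [ 1.27048567  0.20765451 -0.25853197]
```

View pics/near.png

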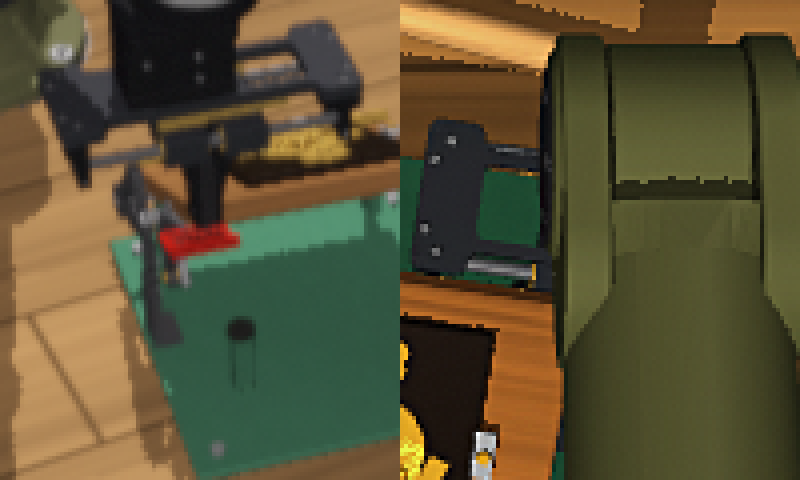

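The scene crop shows the closed fingertips at about (205,222), just above the middle of the red paddle (160 to 240 wide). Now I'll descend to contact and press along the paddle's path, outward and down.

servo_tool(
  increments=[
    [0, -0.03, 0.05, 0, 0, 0, 1],
    [0, 0, 0.05, 0, 0, 0, 1],
    [0, 0, 0.04, 0, 0, 0, 1],
    [-0.01, 0, 0.03, 0, 0, 0, 1],
    [-0.02, 0, 0.02, 0, 0, 0, 1],
    [-0.02, 0, 0.02, 0, 0, 0, 1],
    [-0.02, 0, 0.02, 0, 0, 0, 1],
  ],
)

```text
time_s: 3.45
ee_pos: [0.557, -0.0053, 0.1948]
tcp_rot: [3.141, 0.001, 2.99]
wrist_force: [-0.8, -0.5, 2.9]
opening: 0.0002
gripper_force: 1.2
```

servo_tool(
  increments=[
    [-0.02, 0, 0.02, 0, 0, 0, 1],
    [-0.02, 0, 0.02, 0, 0, 0, 1],
    [-0.02, 0, 0.02, 0, 0, 0, 1],
    [0, 0, 0, 0, 0, 0, 1],
  ],
)

```text
time_s: 3.78
ee_pos: [0.5627, -0.0062, 0.1881]
tcp_rot: [-3.141, 0.0, 2.99]
wrist_force: [0.8, -0.2, 2.9]
opening: 0.0008
gripper_force: 1.4
```

servo_tool(
  increments=[
    [-0.02, 0, 0.02, 0, 0, 0, 1],
    [-0.02, 0, 0.02, 0, 0, 0, 1],
    [-0.01, 0, 0.02, 0, 0, 0, 1],
    [0, 0, 0.01, 0, 0, 0, 1],
    [0, 0, 0, 0, 0, 0, 1],
  ],
)

```text
time_s: 4.2
ee_pos: [0.5671, -0.0069, 0.1813]
tcp_rot: [-3.142, -0.001, 2.99]
wrist_force: [-0.6, -0.1, 4.1]
opening: 0.0002
gripper_force: 1.7
```

servo_tool(
  increments=[
    [-0.01, 0, 0.03, 0, 0, 0, 1],
    [-0.02, 0, 0.05, 0, 0, 0, 1],
    [-0.02, 0, 0.05, 0, 0, 0, 1],
    [-0.015, 0, 0.05, 0, 0, 0, 1],
    [0, 0, 0, 0, 0, 0, 1],
  ],
)

```text
time_s: 4.62
ee_pos: [0.574, -0.008, 0.1625]
tcp_rot: [-3.141, 0.0, 2.99]
wrist_force: [-1.3, -0.3, 1.7]
opening: 0.0003
gripper_force: 1.0
```

```bash
cat > near.py <<'E'
from h import *
from plant import grab_frame,state
import sys
f=grab_frame("scene");x,y=255,215
cv2.imwrite(f"pics/{sys.argv[1]}.png",cv2.resize(f["pixels"][y-60:y+60,x-70:x+70,::-1],None,fx=5,fy=5,interpolation=cv2.INTER_CUBIC))
s=state();print(s['ee_pos'],s['wrist_force'],big(red(f))[1:])
E
python3 near.py n2
```

```text
[ 0.57383619 -0.00795777  0.16277657] [-0.68415654 -0.34933348  2.47332134] (array([238, 214,  21,  13, 124], dtype=int32), array([247.48387097, 220.85483871]))
```

View pics/n2.png

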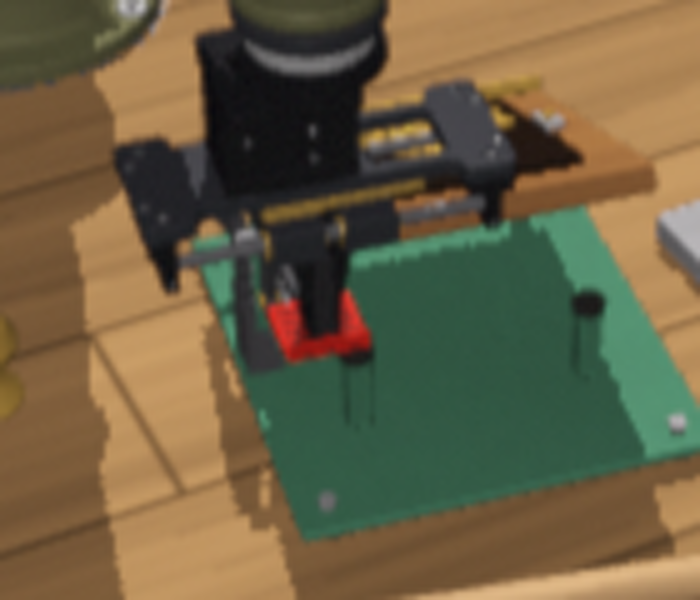

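The fingertip sits in the middle of the red paddle, at about (320,325) in the crop, and the paddle and board are going down. I'll continue along the arc.

servo_tool(
  increments=[
    [-0.01, 0, 0.04, 0, 0, 0, 1],
    [-0.015, 0, 0.05, 0, 0, 0, 1],
    [-0.013, 0, 0.05, 0, 0, 0, 1],
    [-0.012, 0, 0.05, 0, 0, 0, 1],
    [-0.01, 0, 0.05, 0, 0, 0, 1],
    [-0.01, 0, 0.05, 0, 0, 0, 1],
  ],
)

```text
time_s: 5.17
ee_pos: [0.5816, -0.0091, 0.1347]
tcp_rot: [3.141, 0.002, 2.99]
wrist_force: [0.6, -0.3, 4.4]
opening: 0.0003
gripper_force: 2.7
```

servo_tool(
  increments=[
    [-0.007, 0, 0.05, 0, 0, 0, 1],
    [-0.006, 0, 0.05, 0, 0, 0, 1],
    [-0.005, 0, 0.05, 0, 0, 0, 1],
    [-0.004, 0, 0.05, 0, 0, 0, 1],
    [-0.002, 0, 0.05, 0, 0, 0, 1],
  ],
)

```text
time_s: 5.58
ee_pos: [0.5853, -0.0097, 0.1102]
tcp_rot: [3.141, 0.005, 2.99]
wrist_force: [2.4, -2.1, 5.7]
opening: 0.0009
gripper_force: 2.9
```

```bash
python3 near.py n3
```

```text
[ 0.58508277 -0.00966832  0.109275  ] [ 4.37796998 -1.41372448  3.78322086] (array([240, 230,  21,  16, 150], dtype=int32), array([249.21333333, 238.35333333]))
```

View pics/n3.png

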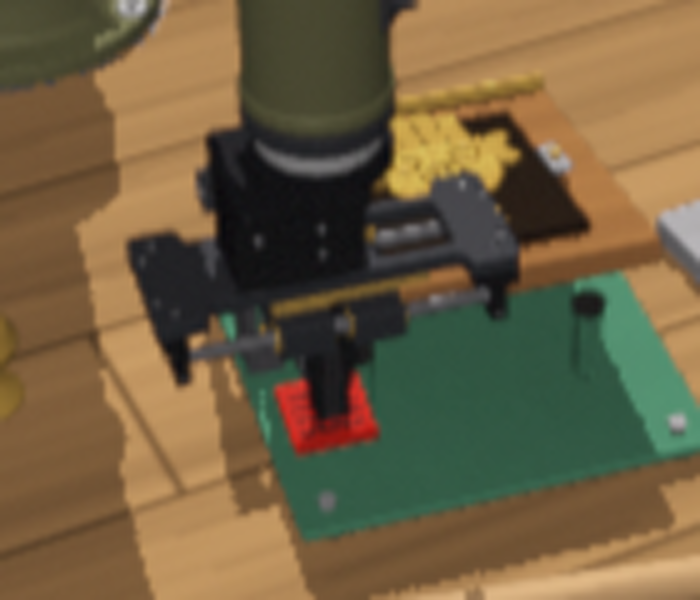

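The tip is still in the middle of the paddle, perhaps 3 mm toward the outer end, and the board is well down. I'll keep going straight down, then slow for the stop.

servo_tool(
  increments=[
    [0, 0, 0.04, 0, 0, 0, 1],
    [0, 0, 0.05, 0, 0, 0, 1],
    [0, 0, 0.05, 0, 0, 0, 1],
    [0, 0, 0.05, 0, 0, 0, 1],
    [0.005, 0, 0.04, 0, 0, 0, 1],
    [0, 0, 0.03, 0, 0, 0, 1],
  ],
)

```text
time_s: 6.13
ee_pos: [0.5861, -0.0098, 0.0848]
tcp_rot: [3.141, 0.008, 2.99]
wrist_force: [5.8, -2.1, 5.0]
opening: 0.0006
gripper_force: 3.2
```

servo_tool(
  increments=[
    [0, 0, 0.03, 0, 0, 0, 1],
    [0, 0, 0.03, 0, 0, 0, 1],
    [0, 0, 0.02, 0, 0, 0, 1],
    [0, 0, 0, 0, 0, 0, 1],
  ],
)

```text
time_s: 6.47
ee_pos: [0.5857, -0.0097, 0.0766]
tcp_rot: [3.141, 0.007, 2.99]
wrist_force: [4.3, -0.6, 3.8]
opening: 0.0006
gripper_force: 2.5
```

servo_tool(
  increments=[
    [0, 0, 0.02, 0, 0, 0, 1],
    [0, 0, 0.02, 0, 0, 0, 1],
    [0, 0, 0.02, 0, 0, 0, 1],
  ],
)

```text
time_s: 6.72
ee_pos: [0.5858, -0.0097, 0.0715]
tcp_rot: [3.141, 0.007, 2.99]
wrist_force: [2.9, -1.1, 16.2]
opening: 0.0004
gripper_force: 8.5
```

servo_tool(
  increments=[
    [0, 0, 0.01, 0, 0, 0, 1],
    [0, 0, 0.01, 0, 0, 0, 1],
  ],
)

```text
time_s: 6.88
ee_pos: [0.586, -0.0097, 0.071]
tcp_rot: [3.14, 0.007, 2.99]
wrist_force: [0.5, -2.5, 21.7]
opening: 0.0005
gripper_force: 10.3
```

The board is on its stop: the tip is at 54 mm and the force has risen to 22 N. I'll hold briefly, then lift following the paddle's return path, up and slightly inward.

servo_tool(
  increments=[
    [0, 0, 0, 0, 0, 0, 1],
    [0, 0, 0, 0, 0, 0, 1],
    [0.005, 0, -0.04, 0, 0, 0, 1],
    [0.01, 0, -0.05, 0, 0, 0, 1],
    [0.015, 0, -0.05, 0, 0, 0, 1],
    [0.015, 0, -0.06, 0, 0, 0, 1],
    [0.015, 0, -0.06, 0, 0, 0, 1],
    [0.01, 0, -0.08, 0, 0, 0, 1],
    [0, 0, -0.15, 0, 0, 0, 1],
    [0, 0, -0.3, 0, 0, 0, 1],
    [0, 0, -0.4, 0, 0, 0, 1],
    [0, 0, -0.4, 0, 0, 0, 1],
    [0, -0.3, -0.2, 0, 0, 0, 1],
    [0, -0.4, 0, 0, 0, 0, 1],
    [0, -0.4, 0, 0, 0, 0, 1],
    [0, -0.4, 0, 0, 0, 0, 1],
    [0, -0.3, 0, 0, 0, 0, 1],
    [0, -0.2, 0, 0, 0, 0, 1],
    [0, 0, 0, 0, 0, 0, 1],
    [0, 0, 0, 0, 0, 0, 1],
  ],
)

```text
time_s: 8.55
ee_pos: [0.5435, -0.2065, 0.2456]
tcp_rot: [3.141, -0.004, 2.987]
wrist_force: [0.3, 1.8, -0.1]
opening: 0.0006
gripper_force: 0.0
```

```bash
cat > chk.py <<'E'
exec(open("m1.py").read().split("uv=(310")[0])
from plant import grab_frame,state
a=[]
for n,(cx,cy) in(("scene",(265,215)),("top",(265,220))):
    q=grab_frame(n);m,s,c=big(red(q))
    print(n,"red",s,c.round(1),"pred home",proj(q,world(hp([.224,-.105,.006],0))[0]).round(1),"pawl down",proj(q,world(hp([.231,-.105,-.0177],0))[0]).round(1),"home t=.06",proj(q,world(hp([.224,-.105,.006],.06))[0]).round(1))
    a.append(cv2.resize(q["pixels"][cy-75:cy+75,cx-65:cx+65,::-1],None,fx=3,fy=3,interpolation=cv2.INTER_CUBIC))
cv2.imwrite("pics/end.png",np.hstack(a));print(state()['ee_pos'],state()['wrist_force'])
E
python3 chk.py
```

```text
stand [ 0.4801  0.1119 -0.1512] res mm
 [[-0.6  1.8]
 [ 0.6  2.7]
 [ 1.5  1.8]
 [ 0.  -8. ]
 [ 6.   1.3]
 [-7.5  0.4]]Traceback (most recent call last):
  File "chk.py", line 6, in <module>
    print(n,"red",s,c.round(1),"pred home",proj(q,world(hp([.224,-.105,.006],0))[0]).round(1),"pawl down",proj(q,world(hp([.231,-.105,-.0177],0))[0]).round(1),"home t=.06",proj(q,world(hp([.224,-.105,.006],.06))[0]).round(1))
                                                  ~~~~~^^^^^^^^^^^^^^^^^^^^^^^^^
  File "<string>", line 12, in world
    res = self.concatenate(tuple(objs), axis=axis)
ValueError: all the input arrays must have same number of dimensions, but the array at index 0 has 3 dimension(s) and the array at index 1 has 2 dimension(s)
```

```bash
sed -i 's/^a=\[\]/b=[]/;s/    a\.append/    b.append/;s/hstack(a)/hstack(b)/' chk.py; python3 chk.py|tail -3
```

```text
scene red [240 231  20  17 221] [249.3 239.6] pred home [249.6 238.6] pawl down [250.5 246.5] home t=.06 [249.3 234.8]
top red [298 179  21  21 299] [308.1 189.3] pred home [308.1 189.7] pawl down [307.7 187.8] home t=.06 [308.4 189.5]
[ 0.54534546 -0.20352294  0.24584677] [-1.09216415  0.16764915 -0.30892326]
```

View pics/end.png

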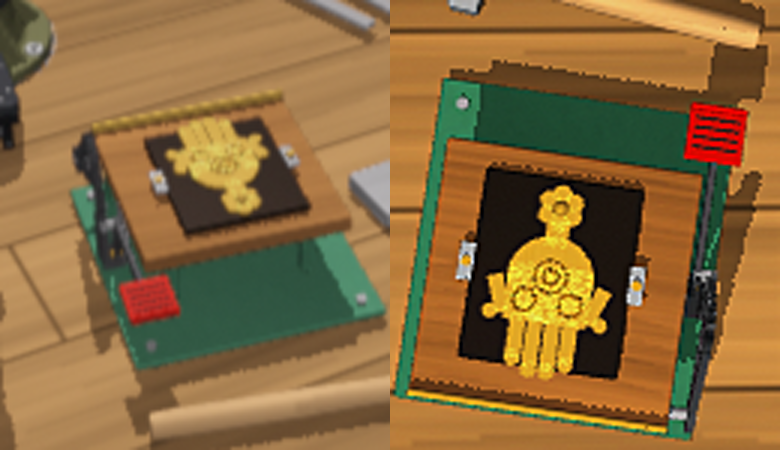

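The board is flat and the paddle is back home: (249.3, 239.6) in the scene view against a predicted (249.6, 238.6), and the top view agrees. The arm is clear, so I'll hand in.

```bash
python3 -c "
from plant import hand_in
print(hand_in())"
```

```text
the job is handed in; nothing more can be done
None
```

I lowered the board flat on its stand with the paddle held down, then released it. The last pictures match the board flat and the pawl back in the teeth, and the arm is clear. The job is handed in, but no verdict came back.

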